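# Slide the loaded lens tray onto the rack shelf that has headroom for it

## Robot

A 7-joint arm with a two-finger parallel gripper is mounted at the origin on the work surface; the furniture and walls round the work are solid. World frame = base frame: x ahead of the robot, y to its left, z up, the work surface at z = 0. Lengths are in m, angles in rad, forces in N, time in s.
With the tool pointing down it reaches from about 0.4 to 0.85 m from the base axis. Payload 4.5 kg.
Tool frame: the origin (TCP) lies where the fingers leave the gripper's body, on its centre line; the fingertips stand 64 mm ahead of it and the grasp point (between the pads) lies 45 mm ahead of it; z points along the fingers, y is the line along which they close (so a half turn about z gives the same grasp; the last joint's range is limited). The gripper opens to 88 mm and grips with 3 to 60 N. Pads are 18 mm wide; open, the fingers measure 123 mm over their backs; the gripper's body (75 mm by 187 mm) begins 45 mm behind the grasp point.
Start: joints at [1.294, 0.689, -0.195, 1.565, 0.157, 0.902, -0.215], TCP at [0.191, -0.595, 0.303] pointing down, gripper open.
Joint ranges: [-3.01, 3.01], [-0.46, 2.08], [-1.47, 1.51], [0.13, 2.56], [-1, 4.14], [0.04, 2.09], [-2.66, 2.66]. Speed limits (rad/s): [2.57, 2.57, 3.14, 3.14, 3.14, 3.14, 3.14].

## Interface

Orientations are given as a unit quaternion [x, y, z, w].
In Python, from plant import r gives the robot as it stands.
- The arm moves only by the tool play_rows, never from a script. Its arguments are lists of equal length, an entry for each row: "translation": the shift along the tool's x, y, z in m, a list of three; "delta_rot": the turn, a rotation vector about the tool's x, y, z in degrees, a list of three; "grip": the opening, from -1 (shut) to 1 (fully open). In form: {"translation": [[x, y, z], ...], "delta_rot": [[rx, ry, rz], ...], "grip": [grip, ...]}. A call has 1 to 20 rows; each row shifts and turns the commanded pose from where the row before left it, along the tool's axes as they then stand; what a row does not reach is not made up. A row lasts 1/8 s, in which the tool goes at most 62.5 mm and 10.7 degrees, less where a joint would pass 70% of its speed; a pose out of reach is approached as far as the arm can. A call with a gripper value outside its range is refused whole. The fingers move at their own pace and stop on an object; "squeeze" is the grip in N (left out, the last holds). Time passes only in rows, so rows that do not move let the fingers close. It gives the time, the measured TCP pose, the force, the opening and the grip force at its end, in the units of the state.
- r.get_state(): the state, without advancing time (a new reading comes with each control period).
- r.snapshot(name): name is "side" or "top" or "wrist"; returns the picture (400x640x3 uint8, blue, green, red); there is no depth.
- r.get_calibration(name): a dict with "intrinsics" (3x3 intrinsics, pixels), "eye" and "rotation" of the camera in the world. Camera axes: x right, y up, looking along -z (the intrinsics and any distortion apply to the point x, -y, -z); pixel columns grow to the right and rows downward; lengths in m; the calibration is good to about 2 mm. The wrist camera is an equidistant fisheye: a pixel r from the principal point sees the ray r / f radians off the axis. A picture is of the moment at which its call begins: read the wrist's pose just before it. get_calibration takes no time and is no camera call; for the wrist camera it gives the pose at the moment of the call.
- r.finish_job(): hands the job in; it is judged then, once.
Trained networks look in the newest picture that a camera, given by its name, has taken for a name from the list of things; names that differ only in an ending like _2 or _b are one class to them, and where a whole thing is asked for, a point or a joint stands for the part that bears it (a point fixed in the world has none). Each returns a list of dicts, best first, with "confidence" (0 to 1); they miss things now and then, are a little off and sometimes report something else, mostly with a low value. They report only what shows in the picture. A call takes as long as a camera call. They do not tell look-alikes from the thing itself.
- r.look_for(camera, target): "point" ([x, y, z] in m, in world coordinates, good to about 4 mm: the middle of the surface that is visible of it).
- r.silhouettes(camera, target): "pixels" (400x640 bool, what is visible of it).
The state is a dict: "clock": time; "q": joint angles; "qd": joint speeds; "joint_torque": joint torques, N m; "tool_pos": TCP position; "eef_rot": TCP orientation; "contact_force": force on the tool from outside, world axes, zero at the start; "moment": the same for the moment, N m; "opening": opening from 0.0 (shut) to 1.0 (fully open); "finger_force": force on a finger pad.
Only numpy, scipy, OpenCV 4.12 (cv2) and the standard library are available. Lean on these libraries where they do the work, as an engineer would, in place of code of your own. Each camera call takes 0.05 s, during which the arm holds its last target. There are 200 camera calls.

## Task

Take the lens tray off the warm lamp supply by its grip blade, with the canister standing on it, and slide it into the tray rack on the rail pair that has room above it for the canister. Ease it in by feel against the spring buffer until the side catch snaps into the tray's notch and holds it, never pressing it into the rack harder than about 15 N, then let go. Keep the canister standing in its collar and leave the other things where they are.

Things in the scene. Friction and masses are not known exactly. Their poses are not given: they have to be found in the camera images.
- tray: Loose aluminium tray, 0.1 kg, flat on the lamp supply (the box with the white top, 0.206 m high). Sheet 100 (x) by 84 (y), 4 mm thick; origin at the centre of the underside; the +x edge enters the rack first. At -x a 14 mm wide, 4 mm thick tongue leads to the grip blade. In its right (-y) edge a notch for the catch, x = -34 to -14 mm, 8 mm deep.
- grip (a point): Where a gripper takes the tray from above: middle of its black, rubber-covered upright blade, x = -125, y = 0 mm on the tray, 21 mm above its underside. Blade 10 mm thick (tray y), 54 mm long (tray x), 2 to 30 mm above the underside; fingers close along the tray's y. Here it is clear of the supply's top or just above it and, when the tray is home, of the rack. Axes as the tray.
- nest (a point): Centre of the 6 mm high collar on the tray in which the canister stands: x = -20, y = 0 mm on the tray, on the sheet's top face (4 mm above the underside).
- canister: Loose white lens canister, 41 mm across, 50 mm tall, about 0.06 kg, standing in the tray's collar; its top is 54 mm above the tray's underside. Origin at the centre of its base.
- tray_rack: Fixed aluminium rack on the bench, mouth to the robot; 113 mm wide, 115 deep, 280 high. Origin on the bench under the seats, x into the rack, z up. From below: two bare trays stored (blades end below z = 0.112), fixed lower shelf, upper shelf, roof plate (underside at z = 0.277, ceiling of the upper shelf). Posts and shelves begin at x = -52 mm, flared guides at -66 mm.
- upper_shelf: The rack's upper shelf, clamped between the posts at a height that differs each time (origin 163 to 249 mm above the bench). Origin at the centre of its deck's top; axes as the rack. Deck 3 mm thick and solid: its underside is the ceiling over the lower shelf. Both shelves carry the same rail pair, catch and buffer.
- lower_seat (a point): Nominal place of the tray's origin when home on the lower shelf (true home: see upper_seat): 136 mm above the bench, 4 mm above that shelf's deck; axes as the rack. Rail pair: two C channels, runners level with this point, slot 7 mm high for the 4 mm sheet, 87 mm wide for the 84 mm tray; mouth flared by some 3 to 5 mm at the sides, above and below.
- upper_seat (a point): The same point for the upper shelf's rail pair, 4 mm above its deck's top. Catch, sprung buffer and rear stop of each shelf are clamped together on an adjusting bar, so true home lies up to 14 mm before or behind the seat point along x: find it by feel. The buffer meets the tray 8 mm before true home with 2 N, about 5 N at home; the rigid stop is 1.5 mm further.
- lower_catch (a joint): Spring bolt in the right (-y) rail of the lower shelf; travel in m, 0 = fully out, 6 mm into the channel. The tray's edge meets its sloped front some 80 mm before home, pushes it aside (1 to 3 N) to about 0.004 and slides on along it. At true home it snaps into the notch, reads 0 again and holds the tray against the buffer.
- upper_catch (a joint): Spring bolt of the upper shelf, the same in every way as the lower one.
- tape: Bystander: roll of clean-room tape, 82 mm across, 19 mm high, lying on top of the parts chest (0.126 m high, right of the lamp supply). Right of the chest a monitor: its screen, 0.22 to 0.5 m high, runs from about x = 0.32, y = -0.18 to x = 0.46, y = -0.50 (world); swing round in front of it. Origin at the centre of its base.
- carrier: Bystander: round white single-wafer carrier, 64 mm across, 14 mm high, on top of the parts chest. Origin at the centre of its base.
- objective: Bystander: microscope objective standing on its flange, 28 mm across, 44 mm high, on the bench in front of the rack, beside the lamp supply, which fills x = 0.29 to 0.55, y = 0 to 0.20 (world). Origin at the centre of its base.
Not all that is in view belongs to the job. There is more than one size of the canister; the one meant has the size given above.

How it is judged:
On the way, in this order (a step that is already met when the one before it is completed fails the run):
1. the tray is lifted clear of the lamp supply, level, with the canister on it (height (world z) of tray above 0.235 m and angle between tray's own z axis and vertical below 0.3 rad and distance between canister and nest below 0.012 m), for 0.2 s.
2. the tray's leading edge has entered a rail pair of the rack, in the slot (((x of tray in the frame of lower_seat between -0.08 and 0.019 m and y of tray in the frame of lower_seat between -0.005 and 0.005 m and z of tray in the frame of lower_seat between -0.004 and 0.008 m) or (x of tray in the frame of upper_seat between -0.08 and 0.019 m and y of tray in the frame of upper_seat between -0.005 and 0.005 m and z of tray in the frame of upper_seat between -0.004 and 0.008 m))), for 0.1 s.
At the end, for the whole second after the job is handed in: The tray lies level on one rail pair, 16.5 mm short of to 18.5 mm past the seat point (as its stops are set), within 3 mm sideways and 4 mm in height, that shelf's catch within 2 mm of fully out, in the notch; the canister upright in the collar; all at rest (((x of tray in the frame of lower_seat between -0.0165 and 0.0185 m and y of tray in the frame of lower_seat between -0.003 and 0.003 m and z of tray in the frame of lower_seat between -0.002 and 0.004 m and angle between the x axis of tray and the x axis of lower_seat, either way round below 0.08 rad and value of joint lower_catch below 0.002 m) or (x of tray in the frame of upper_seat between -0.0165 and 0.0185 m and y of tray in the frame of upper_seat between -0.003 and 0.003 m and z of tray in the frame of upper_seat between -0.002 and 0.004 m and angle between the x axis of tray and the x axis of upper_seat, either way round below 0.08 rad and value of joint upper_catch below 0.002 m)) and angle between tray's own z axis and vertical below 0.07 rad and distance between canister and nest below 0.008 m and angle between canister's own z axis and vertical below 0.1 rad and linear speed of tray below 0.01 m/s and linear speed of canister below 0.02 m/s); the robot touches nothing.
It fails at once if the tray is forced against the rack or its shelves with more than 18 N (contact force between tray and tray_rack above 18 N or contact force between tray and upper_shelf above 18 N).
It fails at once if the canister is tipped, knocked out of its collar or driven against the rack (angle between canister's own z axis and vertical above 0.45 rad or distance between canister and nest above 0.02 m or contact force between canister and upper_shelf above 8 N or contact force between canister and tray_rack above 8 N).
It fails at once if a bystander is moved by more than 3 cm (distance of any of tape, carrier, objective from where it was at the start of the episode above 0.03 m).
It also fails if it takes over 72 s, if anything falls off the work surface, if the arm or the gripper's body presses on something with over 40 N, if the wrist force passes 120 N, or if a joint passes its speed limit or range.

## Working session

There is one attempt and no reset: what is moved stays moved. The work goes in short steps, Python scripts to look and compute and a tool call to move; the robot and the scene stay as the last step left them, time stands still between calls to the robot, and variables do not carry over. Pictures are saved under pics/ and viewed, at most 10 in all, crops included, and the job is handed in when it is done.

Besides the shell and the picture viewer there is one more tool, called after "Request:" as a command line: name --argument value ..., lists and objects as JSON in quotes. play_rows: Moves the arm, as the interface text tells. Its arguments: {"type":"object","properties":{"translation":{"type":"array","items":{"type":"array","items":{"type":"number"}}},"delta_rot":{"type":"array","items":{"type":"array","items":{"type":"number"}}},"grip":{"type":"array","items":{"type":"number"}},"squeeze":{"type":"number"}},"required":["translation","delta_rot","grip"]}

```bash
ls; mkdir -p pics
python3 - <<'E'
from plant import r
import cv2,numpy as np
s=r.get_state(); print(s['clock'],s['tool_pos'],s['eef_rot'],s['contact_force'],s['opening'])
for c in ['side','top']:
    cv2.imwrite(f'pics/{c}0.png',r.snapshot(c))
    k=r.get_calibration(c); print(c,k)
    for t in ['tray','grip','canister','tray_rack','upper_shelf','objective','tape','carrier','upper_catch','lower_catch']:
        print(c,t,[(np.round(d['point'],4).tolist(),round(d['confidence'],2)) for d in r.look_for(c,t)][:3])
E
```

```text
pics
0.0 [ 0.19093697 -0.59459083  0.30190776] [ 9.87943369e-01  1.54813016e-01 -2.03292100e-04 -8.87569189e-04] [-0.85765723  1.37384069 -0.30761256] 0.9964903791970904
side {'intrinsics': array([[406.35572196,   0.        , 323.72581893],
       [  0.        , 406.35572196, 203.83467808],
       [  0.        ,   0.        ,   1.        ]]), 'eye': array([ 0.49656428, -0.80618766,  0.59483983]), 'rotation': array([ 0.50844532, -0.00742617,  0.00326333,  0.86105607])}
side tray [([0.4755, 0.0639, 0.2089], 0.76), ([0.5585, 0.2394, 0.218], 0.55)]
side grip [([0.4774, 0.0685, 0.2093], 0.69)]
side canister [([0.4793, 0.0725, 0.2457], 0.72), ([0.5777, -0.2959, 0.0574], 0.61), ([0.6082, -0.1973, 0.0334], 0.54)]
side tray_rack [([0.5619, 0.2411, 0.2159], 0.93)]
side upper_shelf [([0.547, 0.2967, 0.1845], 0.84)]
side objective []
side tape [([0.4755, -0.1399, 0.1396], 0.69)]
side carrier [([0.5113, -0.0599, 0.1373], 0.8)]
side upper_catch []
side lower_catch []
top {'intrinsics': array([[508.49098355,   0.        , 312.65024049],
       [  0.        , 508.49098355, 203.56537491],
       [  0.        ,   0.        ,   1.        ]]), 'eye': array([ 0.19262002, -0.00731299,  1.59887641]), 'rotation': array([-0.07011524,  0.06957981,  0.70433465, -0.70296174])}
top tray [([0.4733, 0.1052, 0.2067], 0.64)]
top grip [([0.4728, 0.1043, 0.2139], 0.89)]
top canister [([0.4817, 0.0879, 0.2584], 0.6), ([0.5747, -0.2758, 0.0656], 0.59), ([0.6015, -0.1933, 0.0361], 0.54)]
top tray_rack [([0.5023, 0.2725, 0.2816], 0.97), ([0.4638, -0.1213, 0.1442], 0.57)]
top upper_shelf [([0.4856, 0.2407, 0.1837], 0.93)]
top objective []
top tape [([0.4649, -0.1208, 0.1448], 0.77)]
top carrier [([0.5084, -0.0559, 0.1393], 0.7), ([0.4844, 0.2397, 0.181], 0.59)]
top upper_catch []
top lower_catch []
```

View pics/side0.png

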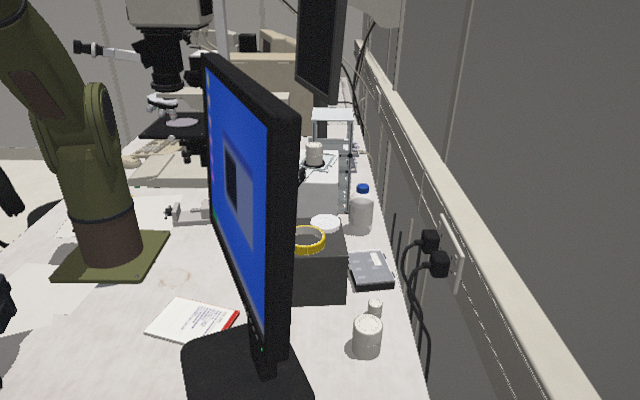

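View pics/top0.png

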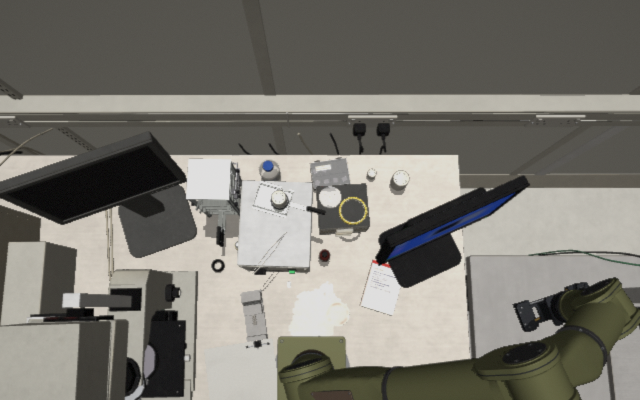

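Run:
```python
import cv2,numpy as np
a=cv2.imread('pics/top0.png')[145:285,175:345]; b=cv2.imread('pics/side0.png')[90:260,270:400]
cv2.imwrite('pics/c1.png',cv2.resize(a,(728,600),interpolation=3))
```

```text
(no output)
```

View pics/c1.png

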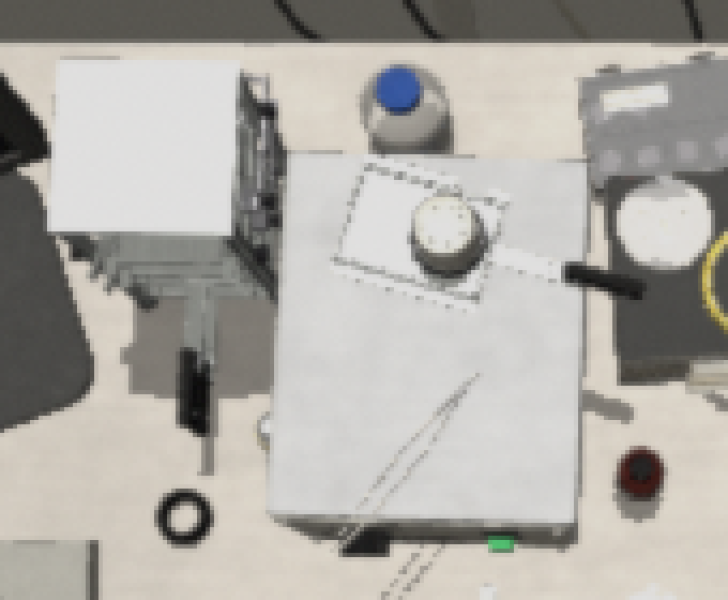

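```bash
cat > h.py <<'E'
from plant import r
import numpy as np,cv2
from scipy.spatial.transform import Rotation as R
def ray(cam,px,k=None):
    k=k or r.get_calibration(cam); K=np.array(k['intrinsics']); px=np.atleast_2d(px).astype(float)
    u=(px-[K[0,2],K[1,2]])/[K[0,0],K[1,1]]
    if cam=='wrist':
        th=np.linalg.norm(u,axis=1,keepdims=True); d=np.hstack([u/np.maximum(th,1e-9)*np.sin(th),np.cos(th)])
    else: d=np.hstack([u,np.ones((len(u),1))])
    d=d*[1,-1,-1]
    return np.array(k['eye']),R.from_quat(k['rotation']).apply(d)
def onz(cam,px,z,k=None):
    e,d=ray(cam,px,k); return e+d*((z-e[2])/d[:,2:3])
def proj(cam,P,k=None):
    k=k or r.get_calibration(cam); K=np.array(k['intrinsics'])
    p=R.from_quat(k['rotation']).inv().apply(np.atleast_2d(P)-k['eye'])*[1,-1,-1]
    if cam=='wrist':
        n=np.linalg.norm(p[:,:2],axis=1,keepdims=True); u=p[:,:2]/np.maximum(n,1e-9)*np.arctan2(n,p[:,2:3])
    else: u=p[:,:2]/p[:,2:3]
    return u*[K[0,0],K[1,1]]+[K[0,2],K[1,2]]
E
python3 - <<'E'
from h import *
np.set_printoptions(precision=4,suppress=True)
f=lambda p:np.array(p)/728*170+[175,145]
print('roof',onz('top',f([(58,62),(240,60),(232,232),(48,232)]),.28))
print('tray',onz('top',f([(368,165),(505,205),(472,300),(335,262)]),.21))
print('blade',onz('top',f([(565,275),(643,292)]),.236))
print('obj',onz('top',f([(640,465)]),.03), 'ring',onz('top',f([(183,516)]),0.0))
k=r.get_calibration('wrist');s=r.get_state();T=R.from_quat(s['eef_rot'])
print(k['intrinsics'],T.inv().apply(k['eye']-s['tool_pos']),(T.inv()*R.from_quat(k['rotation'])).as_matrix())
E
```

```text
roof [[0.5788 0.3274 0.28  ]
 [0.5799 0.213  0.28  ]
 [0.4694 0.2147 0.28  ]
 [0.4696 0.3286 0.28  ]]
tray [[0.5288 0.1386 0.21  ]
 [0.5017 0.0486 0.21  ]
 [0.4388 0.0696 0.21  ]
 [0.464  0.1589 0.21  ]]
blade [[ 0.4502  0.0091  0.236 ]
 [ 0.4391 -0.0405  0.236 ]]
obj [[ 0.3497 -0.0425  0.03  ]] ring [[0.3161 0.2912 0.    ]]
[[309.7069   0.     321.2358]
 [  0.     309.7069 200.4235]
 [  0.       0.       1.    ]] [ 0.077   0.0013 -0.0807] [[ 0.0002  0.9545  0.2983]
 [ 1.     -0.0002 -0.    ]
 [ 0.      0.2983 -0.9545]]
```

Request:
play_rows --translation '[[0,0,-0.04],[0,0,-0.04],[0,0,-0.04],[0,0,-0.04],[0,0,-0.04],[0,0,-0.04],[0,0,-0.04],[0,0,-0.04]]' --delta_rot '[[0,0,0],[0,0,0],[0,0,0],[0,0,0],[0,0,0],[0,0,0],[0,0,0],[0,0,0]]' --grip '[1,1,1,1,1,1,1,1]'

```text
clock: 2.1
tool_pos: [0.191, -0.5947, 0.6242]
eef_rot: [0.988, 0.155, 0.0, 0.0]
contact_force: [-0.1, -1.0, -0.2]
opening: 0.999
finger_force: 0.0
```

Request:
play_rows --translation '[[0.004,-0.045,0],[0.004,-0.045,0],[0.004,-0.045,0],[0.004,-0.045,0],[0.04,-0.026,0],[0.04,-0.026,0],[0.04,-0.026,0],[0.04,-0.026,0],[0.04,-0.026,0],[0.04,-0.026,0],[0.04,-0.026,0],[0,0,0]]' --delta_rot '[[0,0,0],[0,0,0],[0,0,0],[0,0,0],[0,0,0],[0,0,0],[0,0,0],[0,0,0],[0,0,0],[0,0,0],[0,0,0],[0,0,0]]' --grip '[1,1,1,1,1,1,1,1,1,1,1,1]'

```text
clock: 3.6
tool_pos: [0.3637, -0.1566, 0.6229]
eef_rot: [0.987, 0.159, 0.001, -0.0]
contact_force: [-1.4, 0.3, 0.4]
opening: 1.004
finger_force: 0.0
```

```bash
python3 -c "
from h import *
s=r.get_state();print(np.round(s['q'],3),np.round(s['tool_pos'],4),np.round(s['eef_rot'],3),s['clock'])"
```

```text
[ 0.767  0.113 -0.554  1.533  0.058  1.512 -1.039] [ 0.3637 -0.1566  0.6229] [ 0.987  0.159  0.001 -0.   ] 3.6
```

Request:
play_rows --translation '[[0.0095,-0.0425,0],[0.0095,-0.0425,0],[0.0095,-0.0425,0],[0.0095,-0.0425,0],[0.0095,-0.0425,0],[0.0095,-0.0425,0],[0.0095,-0.0425,0],[0.0095,-0.0425,0],[0,0,0.035],[0,0,0.035],[0,0,0.035],[0,0,0.035],[0,0,0.035],[0,0,0.035],[0,0,0.035],[0,0,0.035],[0,0,0]]' --delta_rot '[[0,0,0],[0,0,0],[0,0,0],[0,0,0],[0,0,0],[0,0,0],[0,0,0],[0,0,0],[0,0,-9],[0,0,-9],[0,0,-9],[0,0,-9],[0,0,-9],[0,0,-9],[0,0,-9],[0,0,-9],[0,0,0]]' --grip '[1,1,1,1,1,1,1,1,1,1,1,1,1,1,1,1,1]'

```text
clock: 5.72
tool_pos: [0.3302, 0.1853, 0.3412]
eef_rot: [0.709, 0.705, -0.003, -0.0]
contact_force: [-0.3, 0.4, 0.4]
opening: 1.0
finger_force: 0.0
```

```bash
python3 -c "
from h import *
s=r.get_state();print(np.round(s['q'],3),np.round(s['tool_pos'],4),np.round(s['eef_rot'],3),s['clock'])
import pickle
pickle.dump(r.get_calibration('wrist'),open('k1.p','wb'))
im=r.snapshot('wrist');cv2.imwrite('pics/w1.png',im)"
```

```text
[ 0.104  0.474 -1.078  2.168  0.575  0.829 -1.344] [0.3302 0.1853 0.3412] [ 0.709  0.705 -0.003 -0.   ] 5.725
```

View pics/w1.png

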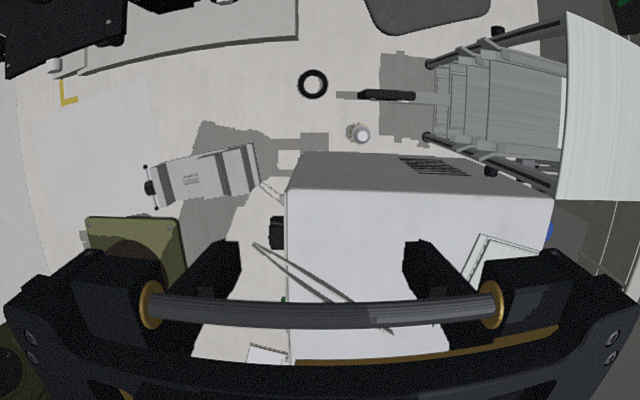

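```bash
python3 -c "
import cv2
a=cv2.imread('pics/w1.png')[5:205,415:585]
cv2.imwrite('pics/c2.png',cv2.resize(a,(510,600),interpolation=3))"
```

```text
(no output)
```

View pics/c2.png

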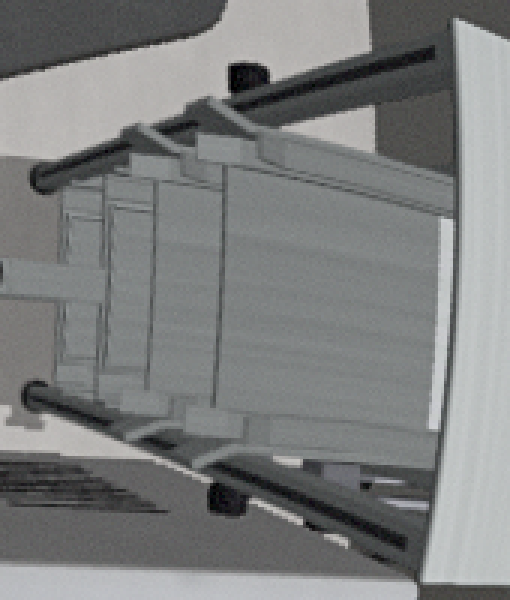

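Run:
```python
from h import *
import pickle
np.set_printoptions(precision=4,suppress=True)
k=pickle.load(open('k1.p','rb'))
f=lambda p:np.array(p)/3.+[415,5]
for z in(.132,.129): print('lower',z,onz('wrist',f([(155,180),(150,390)]),z,k))
e,d=ray('wrist',f([(226,165),(222,280),(216,408)]),k)
for x in (.466,.469,.472): print(x,(e+d*((x-e[0])/d[:,:1])))
print('roof front',onz('wrist',f([(453,20),(452,300),(420,583)]),.277,k))
print('upper guides tips',[onz('wrist',f([(205,100),(195,465)]),z,k) for z in (.18,.19,.2)])
print('objective',onz('wrist',[(358,132)],.044,k))
print('knobs', onz('wrist',f([(248,80),(228,498)]),.18,k))
```

```text
lower 0.132 [[0.4728 0.3089 0.132 ]
 [0.4735 0.2381 0.132 ]]
lower 0.129 [[0.4743 0.3094 0.129 ]
 [0.475  0.2379 0.129 ]]
0.466 [[0.466  0.3064 0.1914]
 [0.466  0.2745 0.19  ]
 [0.466  0.2392 0.1907]]
0.469 [[0.469  0.3074 0.1863]
 [0.469  0.2748 0.1848]
 [0.469  0.2387 0.1856]]
0.472 [[0.472  0.3084 0.1811]
 [0.472  0.2751 0.1797]
 [0.472  0.2382 0.1805]]
roof front [[0.4736 0.3307 0.277 ]
 [0.4715 0.2729 0.277 ]
 [0.4721 0.216  0.277 ]]
upper guides tips [array([[0.466 , 0.3269, 0.18  ],
       [0.4668, 0.2212, 0.18  ]]), array([[0.4604, 0.3241, 0.19  ],
       [0.4612, 0.2229, 0.19  ]]), array([[0.4549, 0.3214, 0.2   ],
       [0.4556, 0.2246, 0.2   ]])]
objective [[0.3741 0.2295 0.044 ]]
knobs [[0.4811 0.3357 0.18  ]
 [0.4796 0.2119 0.18  ]]
```

Request:
play_rows --translation '[[0.025,-0.006,0],[0.025,-0.006,0],[0.025,-0.006,0],[0,0,0.03],[0,0,0.03],[0,0,0.03],[0,0,0.02],[0,0,0]]' --delta_rot '[[0,0,0],[0,0,0],[0,0,0],[0,0,0],[0,0,0],[0,0,0],[0,0,0],[0,0,0]]' --grip '[0,0,0,0,0,0,0,0]'

```text
clock: 6.78
tool_pos: [0.3138, 0.2622, 0.2333]
eef_rot: [0.709, 0.705, 0.0, 0.001]
contact_force: [0.5, -0.3, -0.5]
opening: 0.502
finger_force: 0.0
```

```bash
python3 -c "
from h import *
s=r.get_state();print(np.round(s['q'],3),np.round(s['tool_pos'],4),np.round(s['eef_rot'],3),s['clock'])
import pickle
pickle.dump(r.get_calibration('wrist'),open('k2.p','wb'))
im=r.snapshot('wrist');cv2.imwrite('pics/w2.png',im)
cv2.imwrite('pics/c3.png',cv2.resize(im[:,440:],(400,800))[:,:] if 0 else cv2.resize(im[60:360,440:640],None,fx=2,fy=2,interpolation=3))"
```

```text
[-0.299  0.663 -0.811  2.243  0.905  0.606 -1.806] [0.3138 0.2622 0.2333] [0.709 0.705 0.    0.001] 6.775
```

View pics/c3.png

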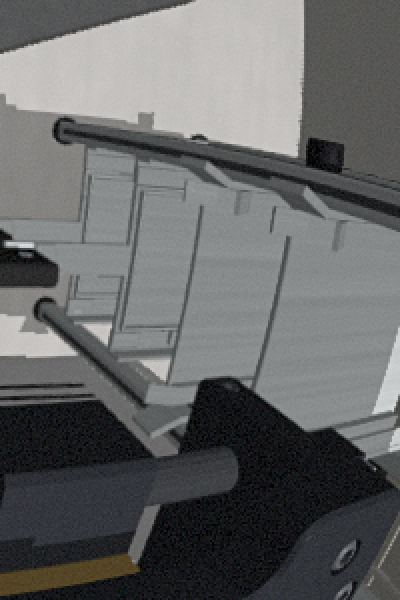

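Run:
```python
from h import *
import pickle
from scipy.optimize import least_squares
np.set_printoptions(precision=4,suppress=True)
k1=pickle.load(open('k1.p','rb'));k2=pickle.load(open('k2.p','rb'))
f=lambda p:np.array(p)/3.+[415,5]; g=lambda p:np.array(p)/2.+[440,60]
L1,U1=f([(155,180),(150,390)]),f([(227,165),(217,408)])
L2,U2=g([(204,207),(174,380)]),g([(292,238),(259,388)])
for z in (.132,):print(onz('wrist',L2,z,k2))
for x in (.466,.469,.472,.475):
    o=[]
    for px,k in((L1,k1),(L2,k2),(U1,k1),(U2,k2)):
        e,d=ray('wrist',px,k);o.append((e+d*((x-e[0])/d[:,:1]))[:,2])
    print(x,np.round(np.ravel(o),4))
```

```text
[[0.4731 0.3081 0.132 ]
 [0.4745 0.2398 0.132 ]]
0.466 [0.146  0.1472 0.1401 0.1417 0.1919 0.1913 0.1848 0.1854]
0.469 [0.1398 0.1411 0.1367 0.1383 0.1868 0.1862 0.1822 0.1829]
0.472 [0.1337 0.135  0.1332 0.1349 0.1817 0.181  0.1797 0.1803]
0.475 [0.1275 0.1289 0.1298 0.1315 0.1766 0.1759 0.1771 0.1778]
```

Request:
play_rows --translation '[[0,0,-0.035],[0,0,-0.035],[0,0,-0.035],[0,0,-0.035],[-0.035,0.017,0],[-0.035,0.017,0],[-0.035,0.017,0],[-0.035,0.017,0],[-0.035,0.017,0],[-0.035,0.017,0],[-0.035,0.017,0],[-0.033,0.015,0],[0,0,0],[0,0,0],[0,0,0]]' --delta_rot '[[0,0,0],[0,0,0],[0,0,0],[0,0,0],[0,0,0],[0,0,0],[0,0,0],[0,0,0],[0,0,0],[0,0,0],[0,0,0],[0,0,0],[0,0,8],[0,0,8],[0,0,0]]' --grip '[0,0,0,0,0,0,0,0,0,0,0,0,0,0,0]'

```text
clock: 8.7
tool_pos: [0.4462, -0.0163, 0.3744]
eef_rot: [0.8, 0.601, 0.001, 0.001]
contact_force: [-0.0, -0.2, 0.3]
opening: 0.498
finger_force: 0.0
```

```bash
python3 -c "
from h import *
s=r.get_state();print(np.round(s['q'],3),np.round(s['tool_pos'],4),np.round(s['eef_rot'],3),s['clock'])
k=r.get_calibration('wrist')
import pickle
pickle.dump(k,open('k3.p','wb'))
im=r.snapshot('wrist');cv2.imwrite('pics/w3.png',im)
print([(d['point'],d['confidence']) for t in ('canister','tray','grip') for d in r.look_for('wrist',t)])
print(proj('wrist',[[.448,-.016,.236],[.48,.09,.26]],k))
"
```

```text
[ 0.609  0.505 -1.031  1.954  0.526  0.977 -0.957] [ 0.4462 -0.0163  0.3744] [0.8   0.601 0.001 0.001] 8.7
[([0.4822, 0.0868, 0.2579], 0.95), ([0.605, -0.1878, 0.032], 0.88), ([0.4692, 0.0914, 0.2104], 0.88), ([0.4729, 0.0902, 0.2118], 0.74)]
[[322.27554706 209.06537272]
 [324.53070446  50.90789918]]
```

View pics/w3.png

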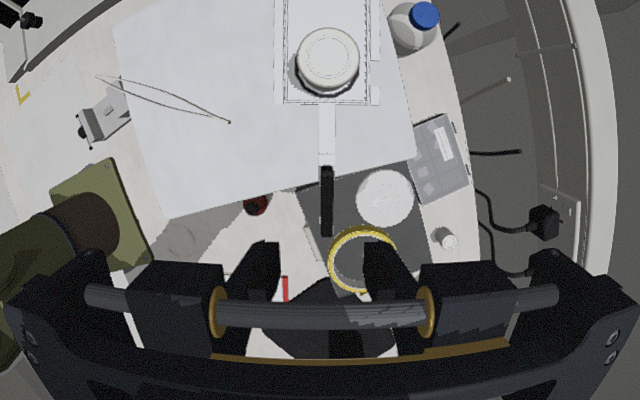

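Run:
```python
from h import *
import pickle
np.set_printoptions(precision=4,suppress=True)
k=pickle.load(open('k3.p','rb'))
im=cv2.imread('pics/w3.png',0)
for row in (175,185,195,205,215,225):
    c=np.where(im[row,310:345]<70)[0]+310; print(row,c.min(),c.max())
b=onz('wrist',[(327,167),(327.2,236)],.236,k);print(b,b.mean(0),np.degrees(np.arctan2(*(b[0]-b[1])[1::-1])))
print(onz('wrist',[(285,104),(366,104)],.21,k)); print('can',onz('wrist',[(328,50)],.26,k))
s=r.get_state();x=R.from_quat(s['eef_rot']).as_matrix()[:,0];print(np.degrees(np.arctan2(x[1],x[0])),s['tool_pos'])
```

```text
175 321 333
185 310 333
195 320 333
205 320 332
215 321 332
225 320 332
[[ 0.4601  0.0138  0.236 ]
 [ 0.4455 -0.0382  0.236 ]] [ 0.4528 -0.0122  0.236 ] 74.30983327761233
[[0.4417 0.0667 0.21  ]
 [0.5027 0.0492 0.21  ]]
can [[0.4822 0.09   0.26  ]]
73.89084127947376 [ 0.446  -0.0162  0.3733]
```

Request:
play_rows --translation '[[0.005,0.005,0.01],[0,0,0.03],[0,0,0.03],[0,0,0.02],[0,0,0.009],[0,0,0],[0,0,0],[0,0,0],[0,0,0],[0,0,0],[0,0,0]]' --delta_rot '[[0,0,-0.4],[0,0,0],[0,0,0],[0,0,0],[0,0,0],[0,0,0],[0,0,0],[0,0,0],[0,0,0],[0,0,0],[0,0,0]]' --grip '[0,0,0,0,0,0,-1,-1,-1,-1,-1]' --squeeze 55

```text
clock: 10.28
tool_pos: [0.4523, -0.013, 0.274]
eef_rot: [0.798, 0.603, 0.0, 0.0]
contact_force: [0.0, 0.1, 3.1]
opening: 0.103
finger_force: 55.0
```

Request:
play_rows --translation '[[0,0,-0.004],[0,0,-0.008],[0,0,-0.012],[0,0,-0.014],[0,0,-0.014],[0,0,-0.008],[0,0,0],[0,0,0],[0,0,0]]' --delta_rot '[[0,0,0],[0,0,0],[0,0,0],[0,0,0],[0,0,0],[0,0,0],[0,0,0],[0,0,0],[0,0,0]]' --grip '[-1,-1,-1,-1,-1,-1,-1,-1,-1]'

```text
clock: 11.4
tool_pos: [0.4519, -0.013, 0.3333]
eef_rot: [0.798, 0.603, -0.0, -0.0]
contact_force: [0.3, 0.0, -1.3]
opening: 0.107
finger_force: 55.0
```

Run:
```python
from h import *
np.set_printoptions(precision=4,suppress=True)
s=r.get_state();print(s['contact_force'],s['moment'],s['tool_pos'],s['opening'],s['eef_rot'],s['q'])
im=r.snapshot('wrist');k=r.get_calibration('wrist');cv2.imwrite('pics/w4.png',im)
T=R.from_quat(s['eef_rot']).as_matrix()
for c in ('wrist','side'):
    if c=='side': cv2.imwrite('pics/s4.png',r.snapshot('side'))
    for t in ('canister','tray'):
        for d in r.look_for(c,t)[:1]: print(c,t,d['point'],'tool frame',T.T@(d['point']-s['tool_pos']))
sil=max(r.silhouettes('wrist','tray'),key=lambda d:d['confidence'])['pixels'];v,u=np.where(sil);print(u.min(),u.max(),v.min(),v.max())
c=max(r.silhouettes('wrist','canister'),key=lambda d:d['confidence'])['pixels'];v,u=np.where(c);print(u.min(),u.max(),v.min(),v.max())
# predicted: level tray
P=np.array(s['tool_pos'])
for dz in (-.004,0,.004):
  a=lambda x,y,z:P+T@np.array([x+.125,-y,45e-3+.021-z+dz*(x+.125)/.125])
  print(dz,proj('wrist',[a(-50,0,4) if 0 else a(-.05,.042,.004),a(-.05,-.042,.004),a(.05,.042,.004),a(.05,-.042,.004),a(-.02,.0205,.054),a(-.02,-.0205,.054)],k).round(1).tolist())
```

```text
[ 0.2589  0.0139 -1.2774] [-0.1174  0.0352  0.0496] [ 0.4519 -0.013   0.3333] 0.10653448738416876 [ 0.7975  0.6033 -0.0004 -0.0003] [ 0.5515  0.5654 -0.9774  2.001   0.6042  0.8971 -1.0279]
wrist canister [0.604, -0.1853, 0.0329] tool frame [-0.1243  0.1935  0.3003]
wrist tray [0.4623, 0.0668, 0.2686] tool frame [ 0.0796 -0.0117  0.0647]
side canister [0.5782, -0.2953, 0.0604] tool frame [-0.2372  0.1986  0.2728]
side tray [0.5029, 0.0728, 0.2691] tool frame [0.0965 0.0258 0.0641]
232 410 0 302
258 384 0 91
-0.004 [[228.7, 111.6], [411.4, 111.5], [233.0, -80.3], [407.3, -80.7], [248.3, 12.8], [390.1, 12.5]]
0 [[230.2, 111.5], [410.0, 111.4], [235.7, -75.0], [404.6, -75.3], [250.8, 15.9], [387.7, 15.5]]
0.004 [[231.6, 111.4], [408.6, 111.3], [238.3, -69.9], [402.1, -70.2], [253.1, 18.7], [385.5, 18.4]]
```

View pics/w4.png

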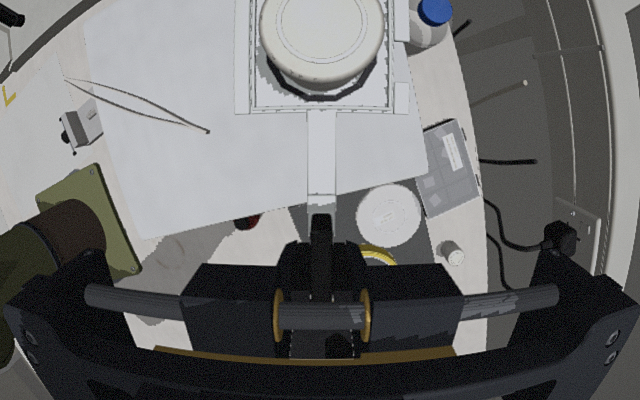

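Request:
play_rows --translation '[[0.0034,-0.0089,0],[0.0068,-0.0177,0],[0.0068,-0.0177,0],[0.0068,-0.0177,0],[0.0068,-0.0177,0],[0.0068,-0.0177,0],[0.0068,-0.0177,0],[0.0068,-0.0177,0],[0.0068,-0.0177,0],[0.0068,-0.0177,0],[0.0034,-0.0088,0],[0,0,0]]' --delta_rot '[[0,0,0],[0,0,0],[0,0,0],[0,0,0],[0,0,0],[0,0,0],[0,0,0],[0,0,0],[0,0,0],[0,0,0],[0,0,0],[0,0,0]]' --grip '[-1,-1,-1,-1,-1,-1,-1,-1,-1,-1,-1,-1]'

```text
clock: 13.3
tool_pos: [0.3, 0.1009, 0.3338]
eef_rot: [0.797, 0.604, 0.0, 0.0]
contact_force: [0.7, -0.2, -1.4]
opening: 0.109
finger_force: 55.0
```

Request:
play_rows --translation '[[0,0,0],[0,0,0],[0,0,0],[0,0,0],[0,0,0],[0,0,0],[0,0,0],[0,0,0],[0,0,0],[0,0,0],[0,0,0],[0,0,0],[0,0,0],[0,0,0],[0,0,0],[0,0,0],[0,0,0],[0,0,0]]' --delta_rot '[[0,0,2],[0,0,4],[0,0,4.7],[0,0,4.7],[0,0,4.7],[0,0,4.7],[0,0,4.7],[0,0,4.7],[0,0,4.7],[0,0,4.7],[0,0,4.7],[0,0,4.7],[0,0,4.7],[0,0,4.7],[0,0,4.7],[0,0,4.7],[0,0,2],[0,0,0]]' --grip '[-1,-1,-1,-1,-1,-1,-1,-1,-1,-1,-1,-1,-1,-1,-1,-1,-1,-1]'

```text
clock: 15.55
tool_pos: [0.3006, 0.1006, 0.3337]
eef_rot: [1.0, 0.003, 0.0, -0.0]
contact_force: [0.0, -0.2, -1.2]
opening: 0.11
finger_force: 55.0
```

Run:
```python
from h import *
np.set_printoptions(precision=4,suppress=True)
s=r.get_state();print(s['contact_force'],s['moment'],s['tool_pos'],s['opening'],s['eef_rot'],s['q'],s['clock'])
x=R.from_quat(s['eef_rot']).as_matrix()[:,0];print(np.degrees(np.arctan2(x[1],x[0])))
im=r.snapshot('wrist')
c=[d['pixels'] for d in r.silhouettes('wrist','tray')];
for q in c: v,u=np.where(q);print(u.min(),u.max(),v.min(),v.max())
im=r.snapshot('side');cv2.imwrite('pics/s5.png',im)
P=np.array(s['tool_pos']);T=R.from_quat(s['eef_rot']).as_matrix()
print(proj('side',[P+T@[.075,0,.062],P+T@[.175,0,.062],P+T@[.105,0,.02]]))
cv2.imwrite('pics/c5.png',cv2.resize(im[100:220,240:400],(800,600),interpolation=3))
```

```text
[ 0.0014 -0.1777 -1.2372] [0.0241 0.1656 0.0118] [0.3006 0.1006 0.3337] 0.10962137393918947 [ 1.      0.0034  0.     -0.    ] [ 0.0355  0.2917 -0.658   2.34    0.3204  0.5923 -2.4345] 15.55
0.3901867968095898
232 409 0 301
[[268.9661 136.712 ]
 [311.78   137.2409]
 [281.2053 119.3351]]
```

View pics/c5.png

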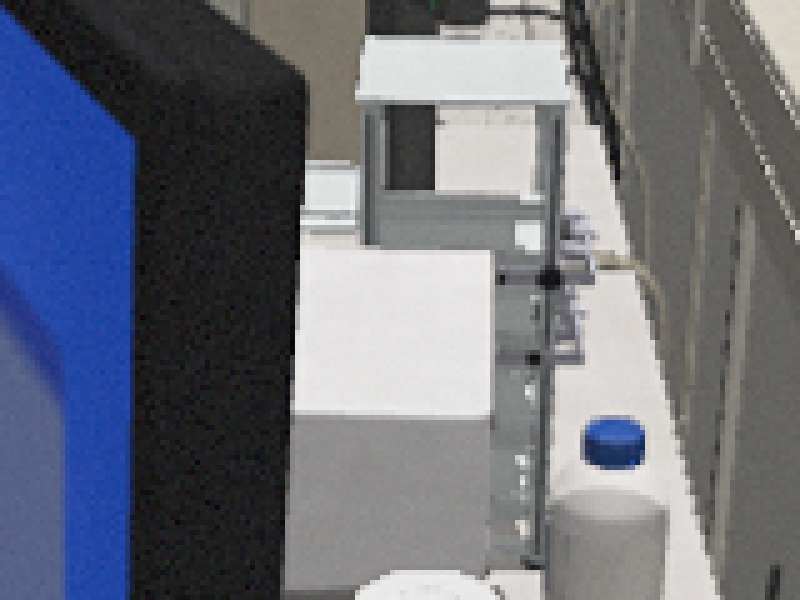

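Run:
```python
from h import *
np.set_printoptions(precision=2,suppress=True)
s=r.get_state();P=np.array(s['tool_pos']);T=R.from_quat(s['eef_rot']).as_matrix()
for sag in (0,.004,.008):
  print(sag,[(proj('side',[P+T@[.175,y,z+sag]])[0]-[240,100])*5 for y in(-.042,.042) for z in(.062,.066)])
im=cv2.imread('pics/s5.png')
print(im[125:152,[303,306,309]].mean(2).T.astype(int))
print('rack ref: roof front near corner seen (360,100)',(proj('side',[[.4735,.2165,.277],[.4735,.2165,.28],[.4735,.33,.28]])-[240,100])*5)
```

```text
0 [array([360.03, 156.73]), array([360.01, 164.62]), array([357.07, 217.75]), array([357.06, 226.15])]
0.004 [array([360.01, 164.62]), array([359.99, 172.49]), array([357.06, 226.15]), array([357.05, 234.51])]
0.008 [array([359.99, 172.49]), array([359.98, 180.32]), array([357.05, 234.51]), array([357.03, 242.84])]
[[116 116 119 118 119 112 106 201 168 212 227 226 225 226 222 220 231 169
  200 236 177 151 199 215 226 230 230]
 [114 115 116 113 113 114 107 190 156 205 228 223 224 223 224 223 232 167
  161 230 174 155 204 214 212 225 230]
 [116 116 117 115 116 115 111 185 149 204 227 225 224 223 223 223 227 159
  175 234 174 154 202 212 212 226 229]]
rack ref: roof front near corner seen (360,100) [[360.21 100.87]
 [360.22  95.2 ]
 [364.89  34.82]]
```

Request:
play_rows --translation '[[-0.008,0,0],[-0.016,0,0],[0,-0.008,0],[0,-0.016,0],[0,-0.018,0],[0,-0.018,0],[0,-0.018,0],[0,-0.018,0],[0,-0.018,0],[0,-0.018,0],[0,-0.018,0],[0,-0.014,0],[0,-0.0086,0],[0,0,0],[0,0,0]]' --delta_rot '[[0,0,0],[0,0,0],[0,0,0],[0,0,0],[0,0,0],[0,0,0],[0,0,0],[0,0,0],[0,0,0],[0,0,0],[0,0,0],[0,0,0],[0,0,0],[0,0.8,0],[0,0,0]]' --grip '[-1,-1,-1,-1,-1,-1,-1,-1,-1,-1,-1,-1,-1,-1,-1]'

```text
clock: 17.58
tool_pos: [0.2748, 0.2725, 0.3336]
eef_rot: [1.0, 0.004, 0.007, 0.001]
contact_force: [0.2, 0.1, -0.7]
opening: 0.109
finger_force: 55.0
```

```bash
cat > st.py <<'E'
from h import *
np.set_printoptions(precision=4,suppress=True)
s=r.get_state();P=np.array(s['tool_pos']);T=R.from_quat(s['eef_rot']).as_matrix()
print('F',s['contact_force'],'M',s['moment'],'P',P,'q',s['q'],s['clock'])
print('yaw',np.degrees(np.arctan2(T[1,0],T[0,0])),'zaxis',T[:,2],'grip',P+T@[0,0,.045],'opening',s['opening'])
E
python3 st.py
```

```text
F [ 0.1669  0.1475 -0.6582] M [ 0.0597  0.1217 -0.0013] P [0.2748 0.2725 0.3336] q [-0.7443  0.3398 -0.2244  2.1927  0.1499  0.615  -2.642 ] 17.575
yaw 0.4113339615984146 zaxis [ 0.0141 -0.001  -0.9999] grip [0.2754 0.2725 0.2886] opening 0.10942352217464467
```

Request:
play_rows --translation '[[0,0,0.006],[0,0,0.012],[0,0,0.014],[0,0,0.014],[0,0,0.014],[0,0,0.012],[0,0,0.008],[0,0,0.003],[0,0,0],[0,0,0]]' --delta_rot '[[0,0,0],[0,0,0],[0,0,0],[0,0,0],[0,0,0],[0,0,0],[0,0,0],[0,0,0],[0,0,0],[0,0,0]]' --grip '[-1,-1,-1,-1,-1,-1,-1,-1,-1,-1]'

```text
clock: 18.82
tool_pos: [0.2764, 0.2733, 0.251]
eef_rot: [1.0, 0.004, 0.007, -0.0]
contact_force: [-0.6, -0.4, -1.6]
opening: 0.107
finger_force: 55.0
```

```bash
python3 st.py
python3 - <<'E'
from h import *
im=r.snapshot('top');P=r.get_state()['tool_pos']
cv2.imwrite('pics/t6.png',im);im2=r.snapshot('wrist');cv2.imwrite('pics/w6.png',im2)
a=cv2.resize(im[150:270,180:300],(480,480),interpolation=3); b=im2[0:240,300:640][:, :]
for c in('top','wrist'):
  print([(np.round(d['point'],4),round(d['confidence'],2)) for d in r.look_for(c,'canister')])
cv2.imwrite('pics/c6.png',np.vstack([cv2.resize(im2[0:200,120:520],(800,400)),cv2.resize(im[165:240,190:260].repeat(1,0),(200,200),interpolation=3).repeat(1,0) if 0 else cv2.resize(im[160:235,150:450],(800,200))]))
E
```

```text
F [-0.6347 -0.4258 -1.6254] M [0.0038 0.1661 0.0174] P [0.2764 0.2733 0.251 ] q [-0.8494  0.5049 -0.0847  2.308   0.1637  0.325  -2.6421] 18.825
yaw 0.40436269320592844 zaxis [ 0.0145  0.0007 -0.9999] grip [0.2771 0.2733 0.206 ] opening 0.10727320999553787
[(array([0.38  , 0.2699, 0.2391]), 0.62), (array([ 0.5734, -0.2739,  0.0667]), 0.56), (array([0.411 , 0.2686, 0.1897]), 0.55)]
[(array([0.377 , 0.2763, 0.2346]), 0.66)]
```

Request:
play_rows --translation '[[0.003,0,0],[0.003,0,0],[0.003,0,0.0001],[0.003,0,0],[0.003,0,0.0001],[0.003,0,0],[0,0,0]]' --delta_rot '[[0,0,0],[0,0,0],[0,0,0],[0,0,0],[0,0,0],[0,0,0],[0,0,0]]' --grip '[-1,-1,-1,-1,-1,-1,-1]'

```text
clock: 19.9
tool_pos: [0.2945, 0.2732, 0.2507]
eef_rot: [1.0, 0.003, 0.007, -0.0]
contact_force: [-0.4, 0.2, -1.5]
opening: 0.104
finger_force: 55.0
```

```bash
python3 st.py
```

```text
F [-0.4216  0.1707 -1.5072] M [ 0.0361  0.1692 -0.0442] P [0.2945 0.2732 0.2507] q [-0.8071  0.516  -0.0943  2.2725  0.1677  0.3506 -2.6105] 19.9
yaw 0.38321579020001373 zaxis [ 0.0141  0.0001 -0.9999] grip [0.2952 0.2733 0.2057] opening 0.10395190578199676
```

Front edge is now in the flare (x about 0.470); continue.

Request:
play_rows --translation '[[0.002,0,0],[0.002,0,0],[0.002,0,0.0001],[0.002,0,0],[0.002,0,0],[0,0,0]]' --delta_rot '[[0,0,0],[0,0,0],[0,0,0],[0,0,0],[0,0,0],[0,0,0]]' --grip '[-1,-1,-1,-1,-1,-1]'

```text
clock: 20.65
tool_pos: [0.3045, 0.2733, 0.2508]
eef_rot: [1.0, 0.003, 0.007, -0.0]
contact_force: [-0.1, 0.1, -1.6]
opening: 0.103
finger_force: 55.0
```

```bash
python3 st.py
```

```text
F [-0.1481  0.0922 -1.5856] M [0.0667 0.207  0.0482] P [0.3045 0.2733 0.2508] q [-0.7851  0.5219 -0.0995  2.2524  0.1696  0.365  -2.5935] 20.65
yaw 0.3961385702020297 zaxis [ 0.0141  0.0001 -0.9999] grip [0.3051 0.2733 0.2058] opening 0.10327756966065132
```

Request:
play_rows --translation '[[0.002,0,0],[0.002,0,0],[0.002,0,0.0001],[0.002,0,0],[0.002,0,0],[0,0,0]]' --delta_rot '[[0,0,0],[0,0,0],[0,0,0],[0,0,0],[0,0,0],[0,0,0]]' --grip '[-1,-1,-1,-1,-1,-1]'

```text
clock: 21.4
tool_pos: [0.3145, 0.2734, 0.2508]
eef_rot: [1.0, 0.003, 0.007, -0.0]
contact_force: [0.3, 0.5, -2.2]
opening: 0.103
finger_force: 55.0
```

```bash
python3 st.py
```

```text
F [ 0.265   0.4568 -2.1539] M [-0.0209  0.1705  0.023 ] P [0.3145 0.2734 0.2508] q [-0.7638  0.5282 -0.1044  2.232   0.1711  0.3795 -2.5766] 21.4
yaw 0.39354024854394537 zaxis [ 0.0141  0.0001 -0.9999] grip [0.3151 0.2734 0.2058] opening 0.1032855994818448
```

Request:
play_rows --translation '[[0.002,0,0],[0.002,0,0],[0.002,0,0.0001],[0.002,0,0],[0.002,0,0],[0,0,0]]' --delta_rot '[[0,0,0],[0,0,0],[0,0,0],[0,0,0],[0,0,0],[0,0,0]]' --grip '[-1,-1,-1,-1,-1,-1]'

```text
clock: 22.15
tool_pos: [0.3244, 0.2734, 0.2509]
eef_rot: [1.0, 0.003, 0.007, -0.0]
contact_force: [-0.1, 0.1, -1.6]
opening: 0.108
finger_force: 55.0
```

```bash
python3 st.py
```

```text
F [-0.0857  0.1306 -1.5631] M [ 0.0365  0.1761 -0.0043] P [0.3244 0.2734 0.2509] q [-0.7433  0.5346 -0.1092  2.2112  0.1725  0.3942 -2.5602] 22.15
yaw 0.3924952649055472 zaxis [ 0.0141  0.0001 -0.9999] grip [0.3251 0.2735 0.2059] opening 0.1083579614027389
```

Request:
play_rows --translation '[[0.002,0,0],[0.002,0,0],[0.002,0,0.0001],[0.002,0,0],[0.002,0,0],[0,0,0]]' --delta_rot '[[0,0,0],[0,0,0],[0,0,0],[0,0,0],[0,0,0],[0,0,0]]' --grip '[-1,-1,-1,-1,-1,-1]'

```text
clock: 22.9
tool_pos: [0.3345, 0.2737, 0.2509]
eef_rot: [1.0, 0.004, 0.007, -0.0]
contact_force: [-0.1, 1.2, -1.0]
opening: 0.11
finger_force: 55.0
```

```bash
python3 st.py
```

```text
F [-0.1277  1.2343 -1.0442] M [0.2185 0.2002 0.1522] P [0.3345 0.2737 0.2509] q [-0.7236  0.5413 -0.1139  2.1899  0.1738  0.4087 -2.544 ] 22.9
yaw 0.4127112604654072 zaxis [ 0.0143  0.0005 -0.9999] grip [0.3352 0.2737 0.2059] opening 0.10998222293514368
```

Request:
play_rows --translation '[[0.002,0,0],[0.002,0,0],[0.002,0,0.0001],[0.002,0,0],[0.002,0,0],[0,0,0]]' --delta_rot '[[0,0,0],[0,0,0],[0,0,0],[0,0,0],[0,0,0],[0,0,0]]' --grip '[-1,-1,-1,-1,-1,-1]'

```text
clock: 23.65
tool_pos: [0.3448, 0.2736, 0.251]
eef_rot: [1.0, 0.003, 0.007, -0.0]
contact_force: [1.0, 1.2, -2.5]
opening: 0.106
finger_force: 55.0
```

```bash
python3 st.py
```

```text
F [ 1.0311  1.1943 -2.4751] M [0.2704 0.0908 0.1956] P [0.3448 0.2736 0.251 ] q [-0.7045  0.5482 -0.1177  2.1683  0.1748  0.4234 -2.5281] 23.65
yaw 0.3810909780781935 zaxis [ 0.0147  0.0004 -0.9999] grip [0.3454 0.2737 0.206 ] opening 0.10614508097717792
```

Request:
play_rows --translation '[[0.002,0,0],[0.002,0,0],[0.002,0,0.0001],[0.002,0,0],[0.002,0,0],[0,0,0]]' --delta_rot '[[0,0,0],[0,0,0],[0,0,0],[0,0,0],[0,0,0],[0,0,0]]' --grip '[-1,-1,-1,-1,-1,-1]'

```text
clock: 24.4
tool_pos: [0.3547, 0.2737, 0.251]
eef_rot: [1.0, 0.003, 0.007, -0.0]
contact_force: [1.4, 1.1, -1.6]
opening: 0.105
finger_force: 55.0
```

```bash
python3 st.py
```

```text
F [ 1.3533  1.0607 -1.6387] M [0.2519 0.1488 0.1353] P [0.3547 0.2737 0.251 ] q [-0.6863  0.5553 -0.1218  2.1467  0.1756  0.4384 -2.5127] 24.4
yaw 0.383302915479975 zaxis [ 0.0145  0.0002 -0.9999] grip [0.3553 0.2737 0.206 ] opening 0.10483780222118384
```

Request:
play_rows --translation '[[0.002,0,0],[0.002,0,0],[0.002,0,0.0001],[0.002,0,0],[0.002,0,0],[0.002,0,0],[0.002,0,0.0001],[0,0,0]]' --delta_rot '[[0,0,0],[0,0,0],[0,0,0],[0,0,0],[0,0,0],[0,0,0],[0,0,0],[0,0,0]]' --grip '[-1,-1,-1,-1,-1,-1,-1,-1]'

```text
clock: 25.4
tool_pos: [0.3687, 0.2738, 0.251]
eef_rot: [1.0, 0.003, 0.007, -0.0]
contact_force: [-0.5, 0.8, -1.5]
opening: 0.108
finger_force: 55.0
```

```bash
python3 st.py
```

```text
F [-0.4815  0.8361 -1.5323] M [0.2066 0.1532 0.1029] P [0.3687 0.2738 0.251 ] q [-0.6621  0.5657 -0.1271  2.1158  0.1766  0.4593 -2.4915] 25.4
yaw 0.38594076053495585 zaxis [ 0.0146  0.0003 -0.9999] grip [0.3694 0.2738 0.206 ] opening 0.10790995285971583
```

Request:
play_rows --translation '[[0.002,0,0],[0.002,0,0],[0.002,0,0.0001],[0.002,0,0],[0.002,0,0],[0,0,0]]' --delta_rot '[[0,0,0],[0,0,0],[0,0,0],[0,0,0],[0,0,0],[0,0,0]]' --grip '[-1,-1,-1,-1,-1,-1]'

```text
clock: 26.15
tool_pos: [0.3787, 0.2738, 0.2511]
eef_rot: [1.0, 0.003, 0.007, -0.0]
contact_force: [1.0, 0.8, -2.1]
opening: 0.104
finger_force: 55.0
```

```bash
python3 st.py
```

```text
F [ 1.0425  0.8443 -2.0649] M [0.1293 0.1405 0.0357] P [0.3787 0.2738 0.2511] q [-0.6455  0.5733 -0.1307  2.0934  0.1771  0.4745 -2.4766] 26.15
yaw 0.3842082060496539 zaxis [ 0.0146  0.0002 -0.9999] grip [0.3794 0.2738 0.2061] opening 0.10422747642854781
```

Request:
play_rows --translation '[[0.001,0,0],[0.001,0,0],[0.001,0,0],[0.001,0,0],[0.001,0,0],[0,0,0]]' --delta_rot '[[0,0,0],[0,0,0],[0,0,0],[0,0,0],[0,0,0],[0,0,0]]' --grip '[-1,-1,-1,-1,-1,-1]'

```text
clock: 26.9
tool_pos: [0.3835, 0.2739, 0.2511]
eef_rot: [1.0, 0.003, 0.007, -0.0]
contact_force: [-0.4, 0.6, -2.2]
opening: 0.107
finger_force: 55.0
```

```bash
python3 st.py
```

```text
F [-0.359   0.6186 -2.1732] M [ 0.1954  0.2892 -0.0035] P [0.3835 0.2739 0.2511] q [-0.6377  0.577  -0.1326  2.0822  0.1771  0.4823 -2.4693] 26.9
yaw 0.3967329887692202 zaxis [ 0.0143  0.0001 -0.9999] grip [0.3841 0.2739 0.2061] opening 0.10658551347814847
```

Request:
play_rows --translation '[[0.001,0,0],[0.001,0,0],[0.001,0,0.0001],[0.001,0,0],[0.001,0,0],[0,0,0]]' --delta_rot '[[0,0,0],[0,0,0],[0,0,0],[0,0,0],[0,0,0],[0,0,0]]' --grip '[-1,-1,-1,-1,-1,-1]'

```text
clock: 27.65
tool_pos: [0.3885, 0.2739, 0.2511]
eef_rot: [1.0, 0.003, 0.007, -0.0]
contact_force: [-0.1, 0.4, -1.7]
opening: 0.109
finger_force: 55.0
```

```bash
python3 st.py
```

```text
F [-0.1171  0.3827 -1.6939] M [0.1686 0.2768 0.0272] P [0.3885 0.2739 0.2511] q [-0.6298  0.581  -0.1343  2.0709  0.1774  0.4898 -2.4622] 27.65
yaw 0.39674897187443914 zaxis [ 0.0142  0.0001 -0.9999] grip [0.3891 0.2739 0.2061] opening 0.10922795935312747
```

Request:
play_rows --translation '[[0.001,0,0],[0.001,0,0],[0.001,0,0],[0.001,0,0],[0,0,0]]' --delta_rot '[[0,0,0],[0,0,0],[0,0,0],[0,0,0],[0,0,0]]' --grip '[-1,-1,-1,-1,-1]'

```text
clock: 28.28
tool_pos: [0.3925, 0.2739, 0.2511]
eef_rot: [1.0, 0.003, 0.007, -0.0]
contact_force: [-1.4, 0.2, -1.0]
opening: 0.108
finger_force: 55.0
```

```bash
python3 st.py
```

```text
F [-1.4164  0.239  -1.0253] M [0.1761 0.2434 0.0179] P [0.3925 0.2739 0.2511] q [-0.6236  0.5841 -0.1356  2.0616  0.1774  0.496  -2.4564] 28.275
yaw 0.3967255501486026 zaxis [ 0.0143  0.0001 -0.9999] grip [0.3931 0.2739 0.2061] opening 0.10775837843903167
```

Request:
play_rows --translation '[[0.001,0,0],[0.001,0,0],[0.001,0,0],[0.001,0,0],[0,0,0]]' --delta_rot '[[0,0,0],[0,0,0],[0,0,0],[0,0,0],[0,0,0]]' --grip '[-1,-1,-1,-1,-1]'

```text
clock: 28.9
tool_pos: [0.3965, 0.274, 0.2512]
eef_rot: [1.0, 0.003, 0.007, -0.0]
contact_force: [-1.1, 0.5, -1.5]
opening: 0.109
finger_force: 55.0
```

```bash
python3 st.py
```

```text
F [-1.1392  0.5465 -1.5243] M [0.0734 0.3476 0.023 ] P [0.3965 0.274  0.2512] q [-0.6176  0.5872 -0.1369  2.0524  0.1775  0.5022 -2.4507] 28.9
yaw 0.40060730607497896 zaxis [ 0.0143  0.0001 -0.9999] grip [0.3971 0.274  0.2062] opening 0.10932874662315016
```

Request:
play_rows --translation '[[0.001,0,0.0001],[0.001,0,0],[0.001,0,0.0001],[0,0,0]]' --delta_rot '[[0,0,0],[0,0,0],[0,0,0],[0,0,0]]' --grip '[-1,-1,-1,-1]'

```text
clock: 29.4
tool_pos: [0.399, 0.274, 0.2509]
eef_rot: [1.0, 0.004, 0.007, 0.0]
contact_force: [-1.9, 0.4, -1.1]
opening: 0.111
finger_force: 55.0
```

```bash
python3 st.py
```

```text
F [-1.9443  0.3879 -1.0831] M [0.1159 0.5837 0.046 ] P [0.399  0.274  0.2509] q [-0.6133  0.5899 -0.1382  2.0462  0.1775  0.5067 -2.4466] 29.4
yaw 0.41876523247354114 zaxis [ 0.0134 -0.0002 -0.9999] grip [0.3996 0.274  0.206 ] opening 0.11052255668426214
```

Request:
play_rows --translation '[[0.001,0,0],[0.001,0,0],[0.001,0,0],[0,0,0]]' --delta_rot '[[0,0,0],[0,0,0],[0,0,0],[0,0,0]]' --grip '[-1,-1,-1,-1]'

```text
clock: 29.9
tool_pos: [0.4021, 0.2739, 0.251]
eef_rot: [1.0, 0.004, 0.007, 0.0]
contact_force: [-3.6, 0.9, -1.1]
opening: 0.11
finger_force: 55.0
```

```bash
python3 st.py
```

```text
F [-3.5882  0.9199 -1.0516] M [0.1534 0.9329 0.0369] P [0.4021 0.2739 0.251 ] q [-0.6088  0.5923 -0.139   2.0391  0.1776  0.5114 -2.4424] 29.9
yaw 0.41000851816186473 zaxis [ 0.0135 -0.0002 -0.9999] grip [0.4027 0.2739 0.206 ] opening 0.10991162501867976
```

Request:
play_rows --translation '[[0.001,0,0],[0.001,0,0],[0,0,0]]' --delta_rot '[[0,0,0],[0,0,0],[0,0,0]]' --grip '[-1,-1,-1]'

```text
clock: 30.28
tool_pos: [0.4046, 0.2739, 0.2511]
eef_rot: [1.0, 0.003, 0.007, 0.0]
contact_force: [-3.5, -0.3, -0.9]
opening: 0.106
finger_force: 55.0
```

```bash
python3 st.py
```

```text
F [-3.4924 -0.2867 -0.9126] M [ 0.127   0.8826 -0.0574] P [0.4046 0.2739 0.2511] q [-0.6057  0.5939 -0.139   2.034   0.1779  0.5143 -2.4396] 30.275
yaw 0.3890197506880819 zaxis [ 0.0143 -0.0001 -0.9999] grip [0.4052 0.2739 0.2061] opening 0.10593524653307707
```

Request:
play_rows --translation '[[0.001,0,0],[0.0005,0,0],[0,0,0]]' --delta_rot '[[0,0,0],[0,0,0],[0,0,0]]' --grip '[-1,-1,-1]'

```text
clock: 30.65
tool_pos: [0.4057, 0.2739, 0.2511]
eef_rot: [1.0, 0.004, 0.007, 0.0]
contact_force: [-4.6, -0.5, -1.0]
opening: 0.105
finger_force: 55.0
```

```bash
python3 st.py
```

```text
F [-4.577  -0.4894 -0.9681] M [-0.0213  1.0086  0.012 ] P [0.4057 0.2739 0.2511] q [-0.6037  0.5951 -0.1399  2.0309  0.1777  0.5168 -2.4375] 30.65
yaw 0.40792534582773166 zaxis [ 0.0137 -0.0003 -0.9999] grip [0.4063 0.2739 0.2061] opening 0.10487282863278387
```

Request:
play_rows --translation '[[0.0005,0,0],[0.0005,0,0],[0,0,0]]' --delta_rot '[[0,0,0],[0,0,0],[0,0,0]]' --grip '[-1,-1,-1]'

```text
clock: 31.02
tool_pos: [0.4067, 0.274, 0.2511]
eef_rot: [1.0, 0.004, 0.007, 0.0]
contact_force: [-4.9, 0.8, -1.0]
opening: 0.107
finger_force: 55.0
```

```bash
python3 st.py
```

```text
F [-4.9296  0.8039 -1.0473] M [-0.0298  1.2005 -0.007 ] P [0.4067 0.274  0.2511] q [-0.6023  0.5959 -0.1402  2.0285  0.1776  0.5184 -2.4361] 31.025
yaw 0.4061733279912741 zaxis [ 0.0137 -0.0002 -0.9999] grip [0.4073 0.274  0.2061] opening 0.10680837751868201
```

Request:
play_rows --translation '[[0.0005,0,0],[0,0,0]]' --delta_rot '[[0,0,0],[0,0,0]]' --grip '[-1,-1]'

```text
clock: 31.28
tool_pos: [0.4072, 0.274, 0.2511]
eef_rot: [1.0, 0.004, 0.007, 0.0]
contact_force: [-5.4, -0.4, -0.7]
opening: 0.106
finger_force: 55.0
```

```bash
python3 st.py
```

```text
F [-5.3722 -0.4433 -0.7121] M [ 0.0212  1.1875 -0.0586] P [0.4072 0.274  0.2511] q [-0.6015  0.5963 -0.1404  2.0272  0.1777  0.5191 -2.4354] 31.275
yaw 0.40656374187592165 zaxis [ 0.0138 -0.0001 -0.9999] grip [0.4078 0.274  0.2061] opening 0.10554910911954773
```

Request:
play_rows --translation '[[0.0005,0,0],[0,0,0]]' --delta_rot '[[0,0,0],[0,0,0]]' --grip '[-1,-1]'

```text
clock: 31.52
tool_pos: [0.4077, 0.274, 0.2511]
eef_rot: [1.0, 0.004, 0.007, 0.0]
contact_force: [-5.6, -1.1, -0.6]
opening: 0.105
finger_force: 55.0
```

```bash
python3 st.py
```

```text
F [-5.5595 -1.1473 -0.6054] M [ 0.0149  1.2083 -0.0004] P [0.4077 0.274  0.2511] q [-0.6008  0.5967 -0.1406  2.0261  0.1777  0.5199 -2.4348] 31.525
yaw 0.4075712964242418 zaxis [ 0.0138 -0.0001 -0.9999] grip [0.4083 0.274  0.2061] opening 0.10481708452916016
```

Request:
play_rows --translation '[[0.0004,0,0],[0,0,0]]' --delta_rot '[[0,0,0],[0,0,0]]' --grip '[-1,-1]'

```text
clock: 31.78
tool_pos: [0.4079, 0.274, 0.2511]
eef_rot: [1.0, 0.004, 0.007, 0.0]
contact_force: [-5.9, -0.6, -2.4]
opening: 0.106
finger_force: 55.0
```

```bash
python3 st.py
```

```text
F [-5.8761 -0.6261 -2.4422] M [-0.0074  1.3129 -0.0053] P [0.4079 0.274  0.2511] q [-0.6003  0.597  -0.1409  2.0253  0.1775  0.5207 -2.4342] 31.775
yaw 0.41472366138186073 zaxis [ 0.0134 -0.0002 -0.9999] grip [0.4085 0.274  0.2061] opening 0.1057258215498097
```

Request:
play_rows --translation '[[-0.001,0,0],[-0.001,0,0],[-0.001,0,0],[0,0,0]]' --delta_rot '[[0,0,0],[0,0,0],[0,0,0],[0,0,0]]' --grip '[-1,-1,-1,-1]'

```text
clock: 32.28
tool_pos: [0.4055, 0.274, 0.2512]
eef_rot: [1.0, 0.003, 0.007, -0.0]
contact_force: [-2.6, -0.1, -1.4]
opening: 0.108
finger_force: 55.0
```

```bash
python3 st.py
```

```text
F [-2.6172 -0.0508 -1.4083] M [-0.0425  0.7967 -0.0117] P [0.4055 0.274  0.2512] q [-0.6046  0.5945 -0.1393  2.0318  0.178   0.5154 -2.4384] 32.275
yaw 0.3985015750934075 zaxis [ 0.0147  0.0002 -0.9999] grip [0.4062 0.274  0.2062] opening 0.10809023631267825
```

Request:
play_rows --translation '[[-0.001,0,0],[-0.001,0,0],[0,0,0]]' --delta_rot '[[0,0,0],[0,0,0],[0,0,0]]' --grip '[-1,-1,-1]'

```text
clock: 32.65
tool_pos: [0.4049, 0.274, 0.2514]
eef_rot: [1.0, 0.003, 0.009, -0.001]
contact_force: [4.3, -1.7, -3.2]
opening: 0.109
finger_force: 55.0
```

```bash
python3 st.py
```

```text
F [ 4.3169 -1.7379 -3.1526] M [-0.2185 -0.596   0.0103] P [0.4049 0.274  0.2514] q [-0.607   0.5929 -0.1372  2.0349  0.1787  0.5113 -2.4411] 32.65
yaw 0.3346497376860275 zaxis [ 0.0172  0.0011 -0.9999] grip [0.4057 0.274  0.2064] opening 0.10904925334135424
```

Request:
play_rows --translation '[[0.0008,0,0],[0.0005,0,0.0005],[0,0,0.0005],[0,0,0]]' --delta_rot '[[0,0,0],[0,0,0],[0,0,0],[0,0,0]]' --grip '[-1,-1,-1,-1]'

```text
clock: 33.15
tool_pos: [0.405, 0.2741, 0.2503]
eef_rot: [1.0, 0.003, 0.008, -0.0]
contact_force: [4.1, -1.5, -0.6]
opening: 0.109
finger_force: 55.0
```

```bash
python3 st.py
```

```text
F [ 4.0633 -1.5339 -0.6372] M [-0.3906 -0.8983  0.005 ] P [0.405  0.2741 0.2503] q [-0.6059  0.5955 -0.1384  2.0341  0.1786  0.5116 -2.4399] 33.15
yaw 0.39290078748397034 zaxis [ 0.0152  0.0005 -0.9999] grip [0.4057 0.2741 0.2053] opening 0.10868459663261595
```

Request:
play_rows --translation '[[0,0,0.0005],[0,0,0.0005],[0,0,0]]' --delta_rot '[[0,0,0],[0,0,0],[0,0,0]]' --grip '[-1,-1,-1]'

```text
clock: 33.52
tool_pos: [0.405, 0.2741, 0.2493]
eef_rot: [1.0, 0.003, 0.008, -0.0]
contact_force: [3.9, -1.8, 0.9]
opening: 0.11
finger_force: 55.0
```

```bash
python3 st.py
```

```text
F [ 3.8855 -1.848   0.8813] M [-0.4645 -1.0897 -0.0184] P [0.405  0.2741 0.2493] q [-0.6064  0.5972 -0.1379  2.0351  0.1792  0.5089 -2.4404] 33.525
yaw 0.39879893088805546 zaxis [ 0.015   0.0004 -0.9999] grip [0.4056 0.2741 0.2043] opening 0.11046093660088455
```

Request:
play_rows --translation '[[0.0006,0,0],[0.0004,0,0],[0,0,0]]' --delta_rot '[[0,0,0],[0,0,0],[0,0,0]]' --grip '[-1,-1,-1]'

```text
clock: 33.9
tool_pos: [0.4051, 0.2741, 0.2491]
eef_rot: [1.0, 0.004, 0.007, 0.0]
contact_force: [1.9, -2.1, 1.1]
opening: 0.108
finger_force: 55.0
```

```bash
python3 st.py
```

```text
F [ 1.9361 -2.1175  1.0897] M [-0.3862 -0.6428 -0.0472] P [0.4051 0.2741 0.2491] q [-0.605   0.5981 -0.1391  2.0336  0.1787  0.5111 -2.439 ] 33.9
yaw 0.4281444616466667 zaxis [ 0.0134 -0.0001 -0.9999] grip [0.4057 0.2741 0.2041] opening 0.10848588370771617
```

Request:
play_rows --translation '[[0,0.0003,0],[0,0,0],[0,0,0],[0,0,0]]' --delta_rot '[[0,0,0],[0,0,0],[0,0,0],[0,0,0]]' --grip '[-1,-1,-1,-1]' --squeeze 8

```text
clock: 34.4
tool_pos: [0.4051, 0.2738, 0.249]
eef_rot: [1.0, 0.004, 0.007, 0.0]
contact_force: [1.3, -0.5, -1.1]
opening: 0.113
finger_force: 8.0
```

Request:
play_rows --translation '[[0,0,0],[0,0,0],[0,0,0],[0,0,0]]' --delta_rot '[[0,0,0],[0,0,0],[0,0,0],[0,0,0]]' --grip '[-0.65,-0.5,-0.4,-0.4]'

```text
clock: 34.9
tool_pos: [0.4054, 0.2738, 0.2491]
eef_rot: [1.0, 0.004, 0.007, -0.0]
contact_force: [0.4, 0.1, -0.1]
opening: 0.3
finger_force: 0.0
```

```bash
python3 st.py
python3 - <<'E'
from h import *
s=r.get_state();P=s['tool_pos'];T=R.from_quat(s['eef_rot']).as_matrix()
im=r.snapshot('wrist');cv2.imwrite('pics/w7.png',im)
for c in('wrist','top'):
  if c=='top': r.snapshot('top')
  for t in('canister','tray','grip'):print(c,t,[(np.round(d['point'],4),round(d['confidence'],2)) for d in r.look_for(c,t)][:2])
E
```

```text
F [ 0.3525  0.1264 -0.1007] M [-0.027   0.0257  0.0308] P [0.4054 0.2738 0.2491] q [-0.6045  0.598  -0.1388  2.0338  0.1789  0.5106 -2.4386] 34.9
yaw 0.41581891161445916 zaxis [ 0.0139  0.0001 -0.9999] grip [0.406  0.2738 0.2041] opening 0.30049527563212963
wrist canister [(array([0.3875, 0.2292, 0.0334]), 0.57)]
wrist tray [(array([0.4284, 0.2754, 0.2054]), 0.73)]
wrist grip [(array([0.4314, 0.272 , 0.2076]), 0.9)]
top canister [(array([ 0.5751, -0.2734,  0.0665]), 0.72)]
top tray [(array([0.4795, 0.2672, 0.1812]), 0.54)]
top grip [(array([0.487 , 0.265 , 0.1895]), 0.37)]
```

Request:
play_rows --translation '[[0,0,-0.01],[0,0,-0.015],[0,0,-0.02],[0,0,-0.02],[0,0,-0.02],[0,0,-0.02],[-0.02,0,-0.02],[-0.02,0,0],[-0.02,0,0],[-0.02,0,0],[0,0,0]]' --delta_rot '[[0,0,0],[0,0,0],[0,0,0],[0,0,0],[0,0,0],[0,0,0],[0,0,0],[0,0,0],[0,0,0],[0,0,0],[0,0,0]]' --grip '[-0.4,-0.4,-0.4,-0.4,-0.4,-0.4,-0.4,-0.4,-0.4,-0.4,-0.4]'

```text
clock: 36.67
tool_pos: [0.3228, 0.2732, 0.3736]
eef_rot: [1.0, 0.005, 0.007, -0.0]
contact_force: [0.9, 0.7, 0.0]
opening: 0.3
finger_force: 0.0
```

```bash
python3 st.py
python3 - <<'E'
from h import *
im=r.snapshot('side');im2=r.snapshot('top');im3=r.snapshot('wrist')
for c in('side','top','wrist'):
  for t in('canister','tray','grip'):print(c,t,[(np.round(d['point'],4),round(d['confidence'],2)) for d in r.look_for(c,t)][:2])
a=cv2.resize(im[90:180,290:380],(400,400),interpolation=3);b=cv2.resize(im2[150:250,180:280],(400,400),interpolation=3)
cv2.imwrite('pics/f.png',np.hstack([a,b]))
E
```

```text
F [0.8579 0.7358 0.001 ] M [ 0.0099 -0.0024 -0.0283] P [0.3228 0.2732 0.3736] q [-0.6687  0.3227 -0.2032  2.042   0.1065  0.7766 -2.4987] 36.675
yaw 0.52758010098947 zaxis [ 0.0141  0.0002 -0.9999] grip [0.3234 0.2732 0.3286] opening 0.2999227015796289
side canister [(array([ 0.5813, -0.2937,  0.0583]), 0.94), (array([0.505 , 0.2618, 0.2225]), 0.62)]
side tray [(array([0.5325, 0.2681, 0.1891]), 0.65)]
side grip [(array([0.5382, 0.2707, 0.1898]), 0.59)]
top canister [(array([ 0.5761, -0.2765,  0.0644]), 0.72)]
top tray [(array([0.4487, 0.2684, 0.185 ]), 0.49)]
top grip [(array([0.45 , 0.272, 0.19 ]), 0.8)]
wrist canister [(array([ 0.5862, -0.2717,  0.064 ]), 0.91), (array([ 0.6082, -0.1974,  0.036 ]), 0.63)]
wrist tray [(array([0.4709, 0.2736, 0.1858]), 0.83)]
wrist grip [(array([0.4753, 0.2724, 0.1924]), 0.98)]
```

View pics/f.png

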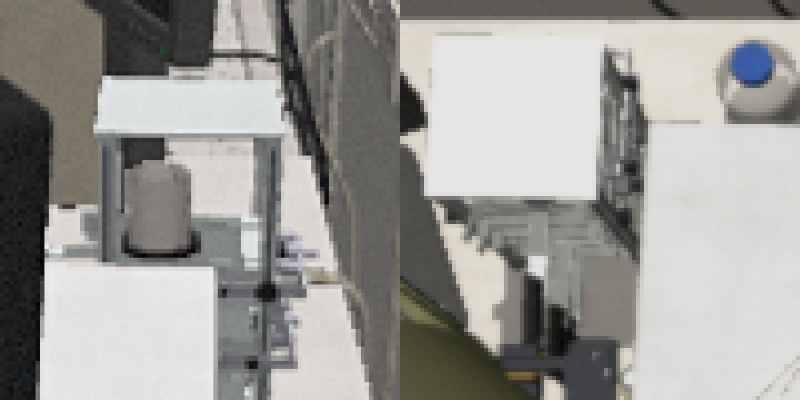

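The side view shows the canister upright in its collar inside the upper bay (left half, about (160,205)). The tray is on the upper rails and the gripper is clear.

```bash
python3 -c "
from plant import r
print(r.finish_job())"
```

```text
the job is handed in; nothing more can be done
None
```

The tray is home on the upper rail pair with the canister standing in its collar; the catch held against a 4 N pull, the highest insertion force read was about 6 N, and I handed the job in at about 37 s (no verdict was returned).

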